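# Start the screen separator

## Task

A phone screen is lying on the heated vacuum plate of the screen separator, ready to be loosened. Start the machine as you would by hand, pressing with the fingertips only: first switch the big mains rocker on, then the small vacuum-pump rocker so that the screen is held down, and only then press the large round start button right in and let it come out again. Leave the two small temperature keys alone, and do not shift or pick up the screen or the things standing around the machine.

Things in the scene. Friction and masses are not known exactly. Their poses are not given: they have to be found in the camera images.
- separator: Screen separator fixed to the bench: grey and white sheet-metal machine 260 deep (own x) x 320 wide (own y), origin at the centre of its underside on the bench; own +x points away from the operator, +y to the operator's left, z up. Its rear part carries the level vacuum plate; its front part is the sloping control panel, with nothing on it over 15 proud.
- panel_edge (a point): Middle of the front edge of the white control panel, 62 above the bench, axes as the machine's. From here the panel rises in own +x at 0.2 rad for 80, across the full width; normal in own axes (-0.199, 0, 0.980). Left to right: two black rockers (own y +120 and +55; which is in which place varies), dark readout with two small round keys, large round start button (y -108).
- plate_middle (a point): Centre of the top of the aluminium vacuum plate, 96 above the bench: plate 172 (own x) x 300 (own y), level, with a 6 high stop bar along its far edge. The screen lies on it.
- mains_rocker (a joint): Mains rocker, the bigger of the two: 30 long (up the slope) x 24 wide, in a bezel 38 x 31 that stands 4 proud. 0 = off: far half (small white dot) raised at 0.4 rad to the panel, near half parallel to it, 5 proud. 0.4 rad = on: far half down parallel to the panel, near half raised. Snap switch: 4 N at its far end (6 N at mains_press) tips it; past 0.2 it snaps over and stays.
- mains_press (a point): Where to press the mains rocker: on top of its far half, on the middle line, 10.5 from the rocker's middle; moves with the rocker. When it is switched on this point goes down by about 4 square to the panel.
- pump_rocker (a joint): Vacuum-pump rocker, the smaller of the two: 21 long (up the slope) x 14 wide, in a bezel 29 x 21 that stands 4 proud. Works like the mains rocker: 0 = off, far half (white dot) raised at 0.4 rad; 0.4 rad = on, far half down parallel to the panel. 3.5 N at its far end (5 N at pump_press) tips it, and it snaps over and stays.
- pump_press (a point): Where to press the pump rocker: on top of its far half, on the middle line, 7.4 from the rocker's middle; moves with the rocker. When it is switched on this point goes down by about 3 square to the panel.
- start_button (a joint): The start button: large round steel push button, diameter 24, its face 9 proud of the panel, in a steel collar of diameter 31, 3 high, at the right-hand end of the panel. Value 0 = out, 0.004 m = fully in, moving square into the panel. A spring returns it; it starts to move at 2 N and is fully in at 6 N.
- start_button_top (a point): Centre of the face of the start button; moves with it.
- key_up (a joint): Right-hand one of the two small round steel temperature keys below the readout: diameter 10, 4 proud of the panel, at the machine's own y -37, 22 up the slope from the panel's front edge. 0 = out, 0.002 m = in. Not to be pressed.
- key_down (a joint): Left-hand temperature key, the same, at own y -3. Not to be pressed.
- screen: Phone screen, loose, 74 x 156 x 8, black glass in a thin metal frame, lying glass up on the vacuum plate, its length along the machine's width; origin at the centre of its underside. To be left where it is.
- jar: Loose paste jar with a white lid, diameter 48, 48 high, beside the machine; origin at the centre of its underside. Bystander.
- bottle: Loose clear plastic bottle with a white cap, diameter 52, 120 high, beside the machine; origin at the centre of its underside. Bystander.
- suction_cup: Loose black rubber suction cup with a grip knob, diameter 56, 42 high, on the bench to the right of the machine; origin at the centre of its underside. Bystander.

How it is judged:
By the outcome, as a careful person would: the job done as asked, in the order asked, and still so for the second after the job is handed in, with the robot touching nothing.
It also fails if it takes over 38 s, if anything falls off the work surface, if the arm or the gripper's body presses on something with over 40 N, if the wrist force passes 120 N, or if a joint passes its speed limit or range.

## Robot

A 6-joint arm with a two-finger parallel gripper is mounted at the origin on the work surface. World frame = base frame: x ahead of the robot, y to its left, z up, the work surface at z = 0. Lengths are in m, angles in rad, forces in N, time in s.
With the tool pointing down it reaches from about 0.4 to 0.825 m from the base axis. Payload 7 kg.
Tool frame: the origin (TCP) lies midway between the tips of the shut fingers; the grasp point (between the pads) lies 19 mm behind it (bot.grip_depth is the distance from the TCP to the grasp point, in m); y points along the fingers, z is the direction in which the jaws open and shut, and the axes are right-handed (so a half turn about y gives the same grasp; the last joint's range is limited). The gripper opens to 85 mm and grips with 20 to 120 N. Pads are 22 mm wide; open, the fingers measure 114 mm over their backs; the gripper's body (76 mm by 85 mm) begins 54 mm behind the grasp point. The pads swing forward as they close: fully open they stand 13 mm farther back than shut.
Start: joints at [-0.878, 0.359, 0.012, 0, -1.224, -0.288], TCP at [0.266, -0.62, 0.193] pointing down, gripper open.
Joint ranges: [-3.07, 3.07], [-1.43, 2.12], [-1.02, 1.25], [-3.03, 1.67], [-3.05, -0], [-3.03, 3.03]. Speed limits (rad/s): [2.39, 2.39, 3.01, 3.14, 3.14, 3.14].

## Interface

Orientations are given as [roll, pitch, yaw] about the fixed x, y, z axes, in that order (R = Rz(yaw) Ry(pitch) Rx(roll)).
In Python, from workcell import bot gives the robot as it stands.
- The arm moves only by the tool play_rows, never from a script. Its argument "rows" is a list that holds one entry, the list of rows, each a list of 5 numbers: the finger opening in mm, from 0 to 85.4, then the shift along the world's x, y, z in mm, then the turn about the world's z in degrees. In form: [[[claw, dx, dy, dz, roll], ...]]. A call has exactly 5 rows; each row shifts and turns the commanded pose from where the row before left it; what a row does not reach is not made up. A row lasts 1/12 s, in which the tool goes at most 41.7 mm and 7.16 degrees, less where a joint would pass 70% of its speed; a pose out of reach is approached as far as the arm can. A call with a gripper value outside its range is refused whole. The fingers move at their own pace and stop on an object; "newtons" is the grip in N (left out, the last holds). Time passes only in rows, so rows that do not move let the fingers close, or fill a call up. It gives the time, the measured TCP pose, the force and the opening at its end, in the units of the state.
- bot.read_state(): the state, without advancing time (a new reading comes with each control period).
- bot.snapshot(name): name is "side" or "top" or "wrist"; returns the picture (400x640x3 uint8, red, green, blue); there is no depth.
- bot.camera_params(name): a dict with "intrinsics" (3x3 intrinsics, pixels), "xyz" and "orientation" of the camera in the world. Camera axes: x right, y down, z forward; pixel columns grow to the right and rows downward; lengths in m; the calibration is good to about 2 mm. A picture is of the moment at which its call begins: read the wrist's pose just before it. camera_params takes no time and is no camera call; for the wrist camera it gives the pose at the moment of the call.
- bot.hand_in(): hands the job in, once; it reports no verdict.
The state is a dict: "clock": time; "joint_pos": joint angles; "qd": joint speeds; "joint_efforts": joint torques, N m; "tool_pos": TCP position; "orientation": TCP orientation; "wrist_force": force on the tool from outside, world axes, zero at the start; "torque": the same for the moment, N m; "gripper_width": finger opening in m.
Only numpy, scipy, OpenCV 4.12 (cv2) and the standard library are available. Lean on these libraries where they do the work, as an engineer would, in place of code of your own. Each camera call takes 0.05 s, during which the arm holds its last target. There are 200 camera calls.

## Working session

There is one attempt and no reset: what is moved stays moved. The work goes in short steps, Python scripts to look and compute and a tool call to move; the robot and the scene stay as the last step left them, time stands still between calls to the robot, and variables do not carry over. Pictures are saved under pics/ and viewed, about 8 in all and at most 12, crops included, and the job is handed in when it is done.

Besides the shell and the picture viewer there is one more tool, called after "Request:" by a JSON object that holds its "op" and its "data". play_rows: Moves the arm, as the interface text tells. Its arguments: {"type":"object","properties":{"rows":{"type":"array"},"newtons":{"type":"number"}},"required":["rows"]}

```bash
mkdir -p pics; python3 - <<'E'
from workcell import bot
import cv2
s=bot.read_state(); print(s)
for n in("top","side"):
    im=bot.snapshot(n); cv2.imwrite(f"pics/{n}0.png",im[:,:,::-1]); print(n,bot.camera_params(n))
E
```

```text
{'clock': 0.0, 'joint_pos': array([-8.77907531e-01,  3.59351089e-01,  1.10567195e-02, -3.43620254e-04,
       -1.22410438e+00, -2.88077399e-01]), 'qd': array([ 1.05479896e-03, -1.21232816e-03,  2.75073229e-05, -9.09070633e-04,
        2.80777051e-04,  1.85913642e-03]), 'joint_efforts': array([ 6.33905656e-04, -5.83313119e+01,  2.93422437e+01,  6.93667844e+00,
       -5.96371887e-03,  5.64858385e-05]), 'tool_pos': array([ 0.26558296, -0.61996061,  0.19218713]), 'orientation': array([-1.56916815e+00,  1.45591491e-04,  4.04694498e-01]), 'wrist_force': array([0.613666  , 0.14561635, 0.68443107]), 'torque': array([-0.02749818, -0.04268284, -0.02060504]), 'gripper_width': 0.08521091580084508}
top {'intrinsics': array([[374.63256195,   0.        , 323.65567129],
       [  0.        , 374.63256195, 206.97809116],
       [  0.        ,   0.        ,   1.        ]]), 'xyz': array([0.49505103, 0.0131452 , 0.76808899]), 'orientation': array([-2.98055059, -0.00474305, -1.56687605])}
side {'intrinsics': array([[489.31929405,   0.        , 316.58369539],
       [  0.        , 489.31929405, 200.18239044],
       [  0.        ,   0.        ,   1.        ]]), 'xyz': array([0.36657128, 0.81778414, 0.81590065]), 'orientation': array([-2.28478612, -0.01003391, -2.87956151])}
```

View pics/top0.png

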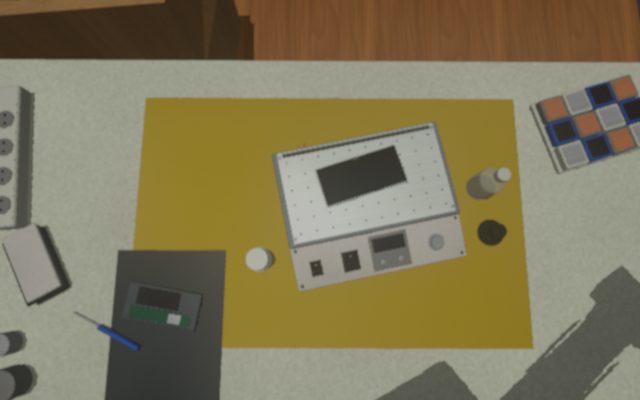

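View pics/side0.png

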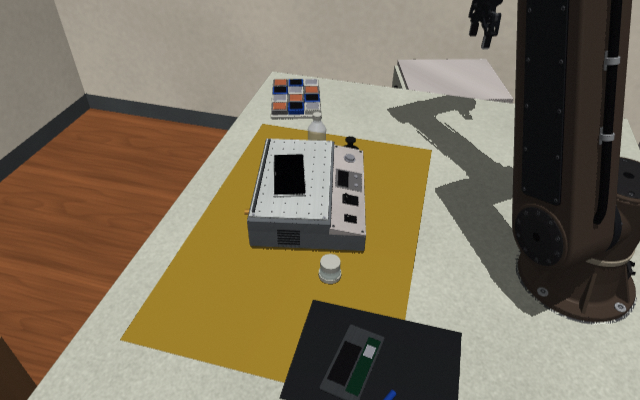

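The top view shows the machine yawed slightly. The small rocker (pump) is leftmost at (316,268), the bigger mains rocker is at (350,260), and the button is at (436,242). The jar is at (258,259), the bottle at (490,180) and the cup at (491,232). I'll zoom in on the panel.

```bash
cat > h.py <<'E'
import numpy as np
from scipy.spatial.transform import Rotation as Ro
def cam(p): return np.array(p['intrinsics']),np.array(p['xyz']),Ro.from_euler('xyz',p['orientation']).as_matrix()
def ray(p,uv):
    K,t,R=cam(p); d=R@np.linalg.inv(K)@np.array([uv[0],uv[1],1.]); return t,d/np.linalg.norm(d)
def onz(p,uv,z):
    t,d=ray(p,uv); return t+d*(z-t[2])/d[2]
def proj(p,X):
    K,t,R=cam(p); q=K@(R.T@(np.array(X)-t)); return q[:2]/q[2]
E
python3 - <<'E'
import cv2
im=cv2.imread("pics/top0.png")[110:300,262:476]
cv2.imwrite("pics/topc.png",cv2.resize(im[95:],None,fx=3.7,fy=3.7,interpolation=cv2.INTER_CUBIC))
from h import *; from workcell import bot
p=bot.camera_params("top")
for n,uv,z in[("FL",(301,290),.062),("FR",(466,254),.062),("plBL",(273,154),.096),("plBR",(435,123),.1),("plFL",(290,247),.09),("plFR",(459,212),.09),("pump",(316,268),.075),("mains",(350,260),.075),("btn",(436.5,242),.079),("jar",(258,259),.048),("bottle",(503,174),.12),("cup",(491,232),.02)]:
    print(n,onz(p,uv,z).round(4))
E
```

```text
FL [0.4546 0.0514 0.062 ]
FR [ 0.5217 -0.257   0.062 ]
plBL [0.7036 0.1049 0.096 ]
plBR [ 0.7643 -0.1981  0.1   ]
plFL [0.5319 0.0707 0.09  ]
plFR [ 0.5971 -0.2378  0.09  ]
pump [0.4947 0.0238 0.075 ]
mains [ 0.5094 -0.0384  0.075 ]
btn [ 0.5428 -0.1974  0.079 ]
jar [0.5112 0.1347 0.048 ]
bottle [ 0.6614 -0.3089  0.12  ]
cup [ 0.5673 -0.3258  0.02  ]
```

View pics/topc.png

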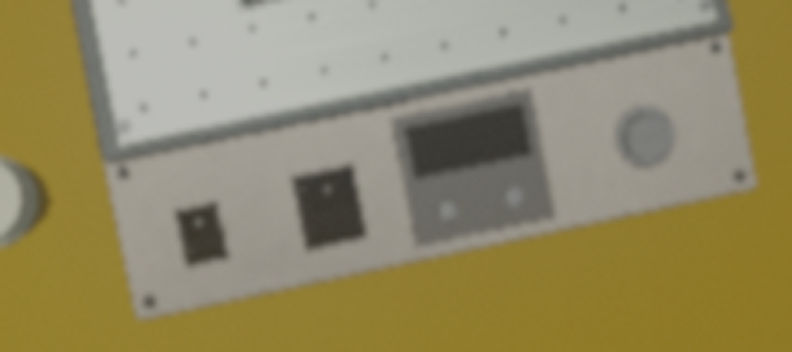

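Request:
{"op": "play_rows", "data": {"rows": [[[0, 14, 36, 4, -1], [0, 14, 36, 4, -1], [0, 14, 36, 4, -1], [0, 14, 36, 4, -1], [0, 14, 36, 4, -1]]], "newtons": 40}}

```text
clock: 0.52
tool_pos: [0.3358, -0.4387, 0.2128]
orientation: [-1.57, 0.0, 0.316]
wrist_force: [1.5, 0.3, 0.5]
gripper_width: 0.0255
```

Request:
{"op": "play_rows", "data": {"rows": [[[0, 14, 36, 4, -1], [0, 14, 36, 4, -1], [0, 14, 36, 4, -1], [0, 14, 36, 4, -1], [0, 14, 36, 4, -1]]]}}

```text
clock: 0.93
tool_pos: [0.4058, -0.2586, 0.2332]
orientation: [-1.571, -0.0, 0.229]
wrist_force: [1.5, -0.5, -0.8]
gripper_width: 0.0
```

Request:
{"op": "play_rows", "data": {"rows": [[[0, 14, 36, 0, -1], [0, 14, 36, 0, 0], [0, 14, 36, 0, 0], [0, 14, 36, 0, 0], [0, 0, 0, 0, 0]]]}}

```text
clock: 1.35
tool_pos: [0.4636, -0.1117, 0.233]
orientation: [-1.57, -0.001, 0.217]
wrist_force: [0.3, -1.4, 0.4]
gripper_width: 0.0001
```

```bash
python3 - <<'E'
from workcell import bot
import cv2,json
s=bot.read_state(); print(s['clock'],s['tool_pos'],s['orientation'],s['gripper_width'])
p=bot.camera_params("wrist"); print(p)
json.dump({k:v.tolist() for k,v in p.items()},open("w1.json","w"))
im=bot.snapshot("wrist"); cv2.imwrite("pics/w1.png",im[:,:,::-1])
E
```

```text
1.35 [ 0.46360032 -0.11172782  0.23295404] [-1.57021140e+00 -7.68951764e-04  2.17128583e-01] 5.355560620899898e-05
{'intrinsics': array([[353.75589021,   0.        , 323.24599659],
       [  0.        , 353.75589021, 195.58111443],
       [  0.        ,   0.        ,   1.        ]]), 'xyz': array([ 0.39506132, -0.12620791,  0.41294042]), 'orientation': array([ 2.86046893e+00, -1.15999461e-03,  1.78680898e+00])}
```

View pics/w1.png

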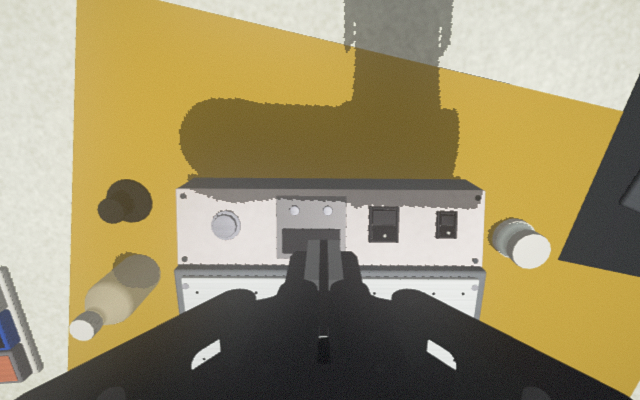

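The wrist view is square to the panel. The button is at (225,225), the keys at (294,211) and (328,211), the mains rocker at (383,225) and the pump rocker at (446,225). The shut fingertips end near (324,242), roughly 20 mm wide in the jaw direction. Next I'll compute positions from this view and the top view.

```bash
cat > loc.py <<'E'
import cv2,json
from h import *
from workcell import bot
def blobs(im,roi,thr):
    g=im.max(2); x0,y0,x1,y1=roi
    m=(g[y0:y1,x0:x1]<thr).astype(np.uint8)
    n,l,st,c=cv2.connectedComponentsWithStats(m)
    return [(st[i].tolist(),(c[i]+[x0,y0]).round(1).tolist()) for i in range(1,n) if st[i][4]>25]
E
python3 - <<'E'
from loc import *
p=json.load(open("w1.json")); im=cv2.imread("pics/w1.png")
for b in blobs(im,(355,205,475,258),90): print(b)
t=bot.camera_params("top"); it=cv2.imread("pics/top0.png")
for b in blobs(it,(304,248,364,282),90): print("top",b)
g=cv2.cvtColor(im,cv2.COLOR_BGR2GRAY)[205:250,200:255]
c=cv2.HoughCircles(cv2.resize(g,None,fx=4,fy=4,interpolation=cv2.INTER_CUBIC),cv2.HOUGH_GRADIENT,1,50,param1=80,param2=20,minRadius=40,maxRadius=75)
print(c/4+[200,205,0] if c is not None else None)
# panel front edge corners / joint line with plane z
for n,uv,z in[("FR",(177,188.5),.062),("FL",(484,191),.062),("BR",(177,266),.078),("BL",(484,266),.078),("keyup",(294,211),.0705),("keydn",(328,211),.0705)]:
    print(n,onz(p,uv,z).round(4))
k=cv2.resize(im[180:275,170:490],None,fx=2.5,fy=2.5,interpolation=cv2.INTER_CUBIC); cv2.imwrite("pics/w1c.png",k)
E
```

```text
([14, 1, 29, 36, 661], [382.6, 225.8])
([81, 6, 21, 27, 464], [446.1, 224.1])
top ([38, 3, 18, 21, 284], [350.6, 260.8])
top ([6, 13, 13, 15, 135], [316.1, 268.0])
[[[226.375      224.875       15.17500019]]]
FR [ 0.5187 -0.2523  0.062 ]
FL [0.4538 0.0565 0.062 ]
BR [ 0.597 -0.238  0.078]
BL [0.5284 0.0756 0.078 ]
keyup [ 0.5139 -0.1303  0.0705]
keydn [ 0.5065 -0.0964  0.0705]
```

View pics/w1c.png

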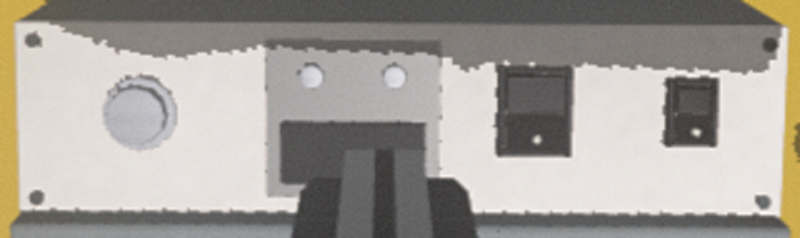

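```bash
python3 - <<'E'
from loc import *
w=json.load(open("w1.json")); t=bot.camera_params("top")
print("tcp in wrist px",proj(w,[.4636,-.1117,.2330]))
psi=0.215
F={"pump":((446.3,225),(316.1,268.0),.004,.120),"mains":((383.5,224.5),(350.6,260.8),.004,.055),"btn":((226,225),(436.5,241.8),.006,-.108),
"kd":((328,210.7),(262+447/3.7,205+210/3.7),.004,-.003),"ku":((294.5,210.7),(262+515/3.7,205+196/3.7),.004,-.037)}
ey=np.array([-np.sin(psi),np.cos(psi),0]); ex=np.array([np.cos(psi),np.sin(psi),0]); n=-.199*ex+np.array([0,0,.98])
for it in range(1):
  for nm,p,i,E0 in(("wrist",w,0,[.4863,-.0979,.062]),("top",t,1,[.4882,-.1028,.062])):
    E0=np.array(E0); P=[];Y=[]
    for k,v in F.items():
        o,d=ray(p,v[i]); q=E0+n*v[2]; X=o+d*((q-o)@n)/(d@n); P.append(X);Y.append(v[3])
        r=X-n*v[2]-E0; print(nm,k,X.round(4),"s",round(float(r@(ex*.98+np.array([0,0,.199]))),4),"y",round(float(r@ey),4),"dy",round(float(r@ey-v[3]),4))
    P=np.array(P); a=np.polyfit(Y,P[:3+2,0],1),np.polyfit(Y,P[:,1],1); print("yaw12",np.arctan2(-(P[0]-P[2])[0],(P[0]-P[2])[1]), "scale",np.linalg.norm((P[0]-P[2])[:2])/.228)
E
```

```text
tcp in wrist px [321.90623455 227.55824288]
wrist pump [0.4945 0.0252 0.073 ] s 0.0358 y 0.1185 dy -0.0015
wrist mains [ 0.5078 -0.0379  0.0729] s 0.0353 y 0.0541 dy -0.0009
wrist btn [ 0.542 -0.195  0.075] s 0.0356 y -0.1067 dy 0.0013
wrist kd [ 0.5063 -0.0964  0.0701] s 0.0211 y -0.0028 dy 0.0002
wrist ku [ 0.5136 -0.1298  0.0701] s 0.0211 y -0.037 dy -0.0
yaw12 0.21232420461781307 scale 0.9877282005605287
top pump [0.4947 0.0237 0.0729] s 0.0348 y 0.1222 dy 0.0022
top mains [ 0.508  -0.0396  0.0728] s 0.0343 y 0.0575 dy 0.0025
top btn [ 0.5434 -0.1986  0.0749] s 0.0354 y -0.1054 dy 0.0026
top kd [ 0.5066 -0.0993  0.0699] s 0.0199 y -0.0005 dy 0.0025
top ku [ 0.5136 -0.1335  0.0698] s 0.0195 y -0.0354 dy 0.0016
yaw12 0.21561638849957404 scale 0.9982145526162632
```

Request:
{"op": "play_rows", "data": {"rows": [[[0, 11, 19, -28, 0], [0, 11, 19, -28, 0], [0, 11, 19, -28, 0], [0, 11, 19, -28, 0], [0, 0, 0, 0, 0]]]}}

```text
clock: 1.82
tool_pos: [0.5038, -0.0395, 0.1157]
orientation: [-1.57, 0.008, 0.213]
wrist_force: [-1.0, -0.9, -0.3]
gripper_width: 0.0004
```

```bash
python3 - <<'E'
from loc import *
for n in("top","side"): 
    bot.snapshot(n)
s=bot.read_state(); print(s['clock'],s['tool_pos'],s['orientation'],s['wrist_force'])
T=[]
for n in("wrist","side","top"):
    p=bot.camera_params(n); im=bot.snapshot(n)[:,:,::-1]; cv2.imwrite(f"pics/{n}2.png",im)
    json.dump({k:v.tolist() for k,v in p.items()},open(f"{n}2.json","w"))
    u,v=proj(p,s['tool_pos']); print(n,u,v)
    if n!="wrist": u0,v0=int(u)-33,int(v)-50; f=5
    else: u0,v0=int(u)-66,int(v)-100; f=2.5
    w=int(330/f); h=int(500/f)
    u0=max(u0,0);v0=max(v0,0); c=im[v0:v0+h,u0:u0+w]; print(n,u0,v0,f)
    T.append(cv2.resize(c,(264,400),interpolation=cv2.INTER_CUBIC))
cv2.imwrite("pics/m2.png",np.hstack(T))
E
```

```text
1.9167 [ 0.50488354 -0.04089666  0.11975611] [-1.5711994   0.00361177  0.21336986] [0.23000594 0.29032059 0.84850333]
wrist 321.86818549278615 227.5232012690389
wrist 255 127 2.5
side 352.6573728603347 182.6347118090917
side 319 132 5
top 353.4311251748233 262.1467642406462
top 320 212 5
```

View pics/m2.png

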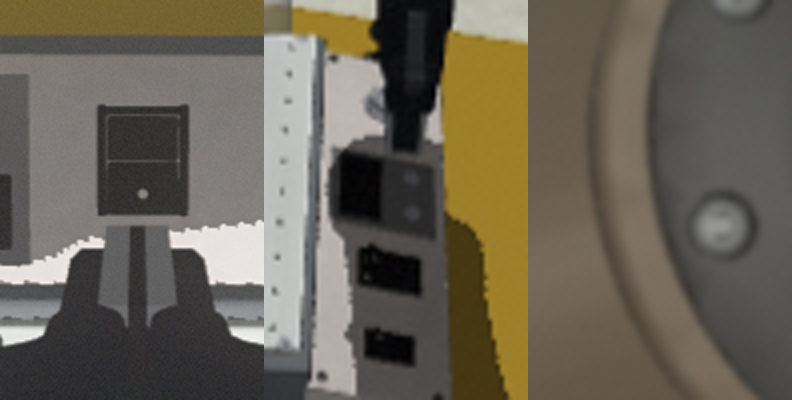

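```bash
python3 - <<'E'
from loc import *
w=json.load(open("wrist2.json"));s=json.load(open("side2.json"))
o1,d1=ray(w,(323.5,240));o2,d2=ray(s,(353.7,169.7))
A=np.stack([d1,-d2],1);x=np.linalg.lstsq(A,o2-o1,rcond=None)[0]
print(o1+d1*x[0],o2+d2*x[1])
im=cv2.imread("pics/side2.png")[140:220,320:400]; cv2.imwrite("pics/s2c.png",cv2.resize(im,None,fx=7,fy=7,interpolation=cv2.INTER_CUBIC))
E
```

```text
[ 0.49817343 -0.0414652   0.15270375] [ 0.50496918 -0.04246745  0.15543318]
```

View pics/s2c.png

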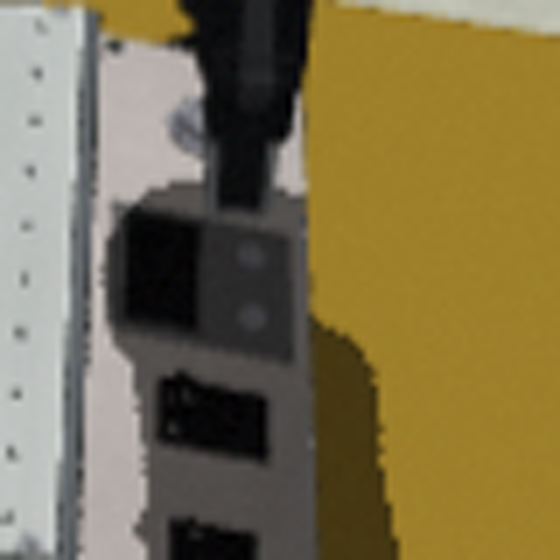

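```bash
python3 - <<'E'
from loc import *
s=json.load(open("side2.json"))
print(proj(s,[.508,-.0385,.0729]),"obs 350.4 199.7", proj(s,[.4946,.0245,.073]), "obs",(320+213/7,140+540/7), "tip@z.153",proj(s,[.5049,-.0409,.153]),proj(s,[.5049,-.0409,.12]))
E
```

```text
[349.96267517 198.70231751] obs 350.4 199.7 [349.93847683 217.4799299 ] obs (350.42857142857144, 217.14285714285714) tip@z.153 [353.52177497 170.98847584] [352.65683642 182.54882687]
```

Request:
{"op": "play_rows", "data": {"rows": [[[0, 4, 2, -10, 0], [0, 0, 0, -10, 0], [0, 0, 0, -6, 0], [0, 0, 0, -4, 0], [0, 0, 0, 0, 0]]]}}

```text
clock: 2.48
tool_pos: [0.5089, -0.0388, 0.0899]
orientation: [-1.571, 0.002, 0.212]
wrist_force: [0.2, -0.3, -0.3]
gripper_width: 0.0
```

Request:
{"op": "play_rows", "data": {"rows": [[[0, 0, 0, -2, 0], [0, 0, 0, -2, 0], [0, 0, 0, -1, 0], [0, 0, 0, 0, 0], [0, 0, 0, 0, 0]]]}}

```text
clock: 2.9
tool_pos: [0.5099, -0.0384, 0.0862]
orientation: [-1.571, -0.0, 0.213]
wrist_force: [-0.7, 0.1, -0.7]
gripper_width: -0.0002
```

```bash
cat > look.py <<'E'
from loc import *
import sys
k=sys.argv[1]
s=bot.read_state(); print(s['clock'],s['tool_pos'].round(4),s['orientation'].round(3),s['wrist_force'].round(1))
T=[]
for n in("wrist","side"):
    p=bot.camera_params(n); im=bot.snapshot(n)[:,:,::-1]; cv2.imwrite(f"pics/{n}{k}.png",im)
    json.dump({a:b.tolist() for a,b in p.items()},open(f"{n}{k}.json","w"))
    c=im[150:270,240:400] if n=="wrist" else im[140:230,320:400]
    T.append(cv2.resize(c,None,fx=450/c.shape[0] if n=="side" else 2.5,fy=450/c.shape[0] if n=="side" else 3.75*2/3,interpolation=cv2.INTER_CUBIC))
h=max(t.shape[0] for t in T)
cv2.imwrite(f"pics/L{k}.png",np.hstack([cv2.copyMakeBorder(t,0,h-t.shape[0],0,0,cv2.BORDER_CONSTANT) for t in T]))
E
python3 look.py 3
```

```text
2.9 [ 0.5099 -0.0384  0.0862] [-1.571 -0.     0.213] [-0.7  0.1 -0.7]
```

View pics/L3.png

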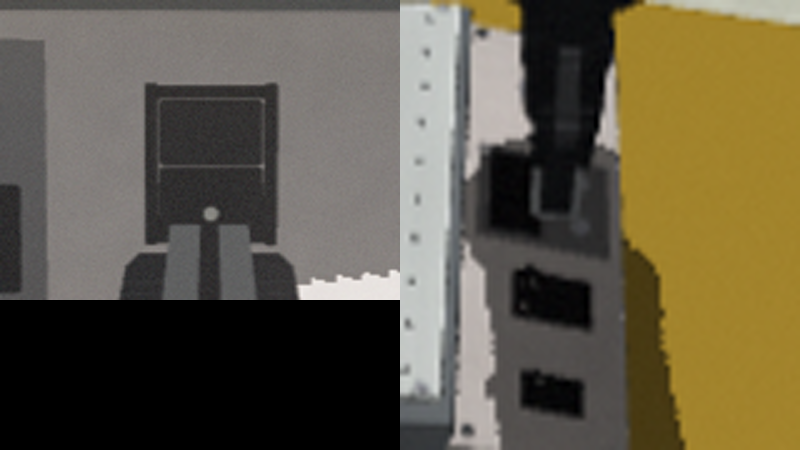

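The wrist view shows the fingertips centred on the mains dot (324 px). The side view shows the visible tips about 30 mm above the reported TCP, so I'll descend carefully and go by force.

Request:
{"op": "play_rows", "data": {"rows": [[[0, 0, 0, -8, 0], [0, 0, 0, -8, 0], [0, 0, 0, -5, 0], [0, 0, 0, 0, 0], [0, 0, 0, 0, 0]]]}}

```text
clock: 3.42
tool_pos: [0.5093, -0.0386, 0.0644]
orientation: [-1.571, 0.002, 0.213]
wrist_force: [-0.9, 0.4, -0.3]
gripper_width: -0.0001
```

```bash
python3 look.py 4
```

```text
3.4167 [ 0.5093 -0.0386  0.0644] [-1.571  0.002  0.213] [-0.9  0.4 -0.3]
```

View pics/L4.png

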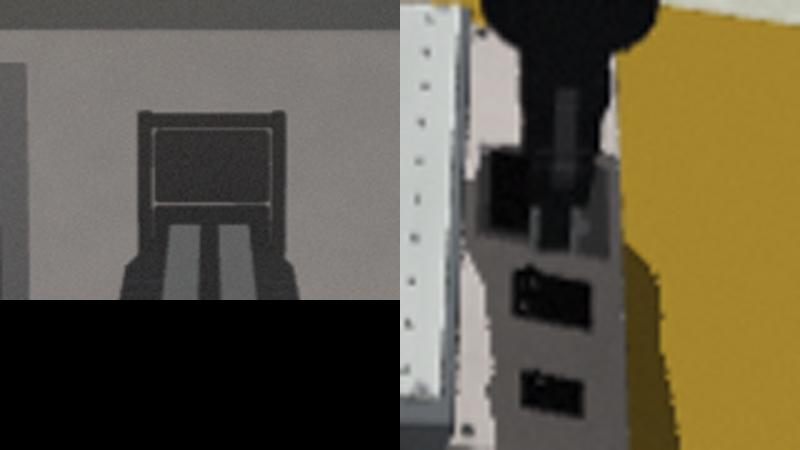

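Request:
{"op": "play_rows", "data": {"rows": [[[0, 0, 0, -4, 0], [0, 0, 0, -4, 0], [0, 0, 0, -2, 0], [0, 0, 0, 0, 0], [0, 0, 0, 0, 0]]]}}

```text
clock: 3.93
tool_pos: [0.5097, -0.0385, 0.0549]
orientation: [-1.571, 0.0, 0.213]
wrist_force: [0.1, 0.1, 0.6]
gripper_width: -0.0002
```

Request:
{"op": "play_rows", "data": {"rows": [[[0, 0, 0, -1, 0], [0, 0, 0, -1, 0], [0, 0, 0, -1, 0], [0, 0, 0, 0, 0], [0, 0, 0, 0, 0]]]}}

```text
clock: 4.35
tool_pos: [0.5098, -0.0384, 0.0521]
orientation: [-1.571, 0.0, 0.213]
wrist_force: [1.2, 1.4, 0.1]
gripper_width: -0.0
```

Request:
{"op": "play_rows", "data": {"rows": [[[0, 0, 0, -1, 0], [0, 0, 0, -1, 0], [0, 0, 0, 0, 0], [0, 0, 0, 0, 0], [0, 0, 0, 0, 0]]]}}

```text
clock: 4.77
tool_pos: [0.5098, -0.0384, 0.0501]
orientation: [-1.571, 0.0, 0.213]
wrist_force: [-0.6, -0.4, -0.4]
gripper_width: -0.0003
```

Request:
{"op": "play_rows", "data": {"rows": [[[0, 0, 0, -1, 0], [0, 0, 0, -1, 0], [0, 0, 0, 0, 0], [0, 0, 0, 0, 0], [0, 0, 0, 0, 0]]]}}

```text
clock: 5.18
tool_pos: [0.5098, -0.0384, 0.0481]
orientation: [-1.571, 0.0, 0.213]
wrist_force: [0.7, 0.4, -0.5]
gripper_width: -0.0003
```

Request:
{"op": "play_rows", "data": {"rows": [[[0, 0, 0, -1, 0], [0, 0, 0, -1, 0], [0, 0, 0, 0, 0], [0, 0, 0, 0, 0], [0, 0, 0, 0, 0]]]}}

```text
clock: 5.6
tool_pos: [0.5098, -0.0384, 0.0461]
orientation: [-1.571, 0.0, 0.213]
wrist_force: [0.9, -0.7, -0.1]
gripper_width: -0.0006
```

Request:
{"op": "play_rows", "data": {"rows": [[[0, 0, 0, -1, 0], [0, 0, 0, -1, 0], [0, 0, 0, 0, 0], [0, 0, 0, 0, 0], [0, 0, 0, 0, 0]]]}}

```text
clock: 6.02
tool_pos: [0.5097, -0.0385, 0.044]
orientation: [-1.571, 0.0, 0.213]
wrist_force: [0.1, -0.6, 0.5]
gripper_width: 0.0001
```

```bash
python3 look.py 5
```

```text
6.0167 [ 0.5097 -0.0385  0.044 ] [-1.571  0.     0.213] [ 0.1 -0.6  0.5]
```

View pics/L5.png

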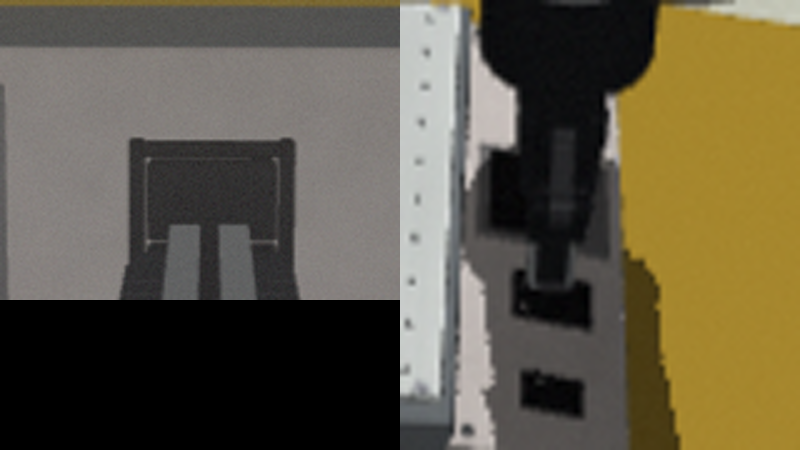

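The side view shows the tip right above the far half of the mains rocker, its far edge about 11 mm beyond the middle, with almost no gap. I'll keep lowering.

Request:
{"op": "play_rows", "data": {"rows": [[[0, 0, 0, -1, 0], [0, 0, 0, -1, 0], [0, 0, 0, 0, 0], [0, 0, 0, 0, 0], [0, 0, 0, 0, 0]]]}}

```text
clock: 6.53
tool_pos: [0.5103, -0.0384, 0.0424]
orientation: [-1.571, -0.001, 0.213]
wrist_force: [0.4, 0.3, 4.3]
gripper_width: 0.0003
```

Request:
{"op": "play_rows", "data": {"rows": [[[0, 0, 0, -1, 0], [0, 0, 0, 0, 0], [0, 0, 0, -1, 0], [0, 0, 0, 0, 0], [0, 0, 0, 0, 0]]]}}

```text
clock: 6.95
tool_pos: [0.5091, -0.0386, 0.0396]
orientation: [-1.571, 0.001, 0.213]
wrist_force: [0.3, 0.2, 0.3]
gripper_width: 0.0001
```

The force rose to 4.3 N and then dropped to about 0, so the rocker snapped. I'll lift and go over to the pump rocker.

Request:
{"op": "play_rows", "data": {"rows": [[[0, 0, 0, 10, 0], [0, 0, 0, 20, 0], [0, -5, 20, 10, 0], [0, -5, 20, 0, 0], [0, -7, 23, 0, 0]]]}}

```text
clock: 7.37
tool_pos: [0.4933, 0.025, 0.0815]
orientation: [-1.57, -0.002, 0.211]
wrist_force: [-0.4, 0.5, 0.1]
gripper_width: -0.0001
```

Request:
{"op": "play_rows", "data": {"rows": [[[0, 0, 0, 0, 0], [0, 0, 0, 0, 0], [0, 0, 0, 0, 0], [0, 0, 0, 0, 0], [0, 0, 0, 0, 0]]]}}

```text
clock: 7.78
tool_pos: [0.4929, 0.024, 0.0801]
orientation: [-1.571, 0.0, 0.212]
wrist_force: [0.7, -0.5, 0.5]
gripper_width: -0.0001
```

```bash
sed -e 's/im\[150:270,240:400\]/im[160:270,200:400]/' -e 's/140:230,320:400/170:230,330:380/' -e 's/2.5,fy/2.0,fy/;s/3.75\*2\/3/2.0/' look.py > look2.py; python3 look2.py 6
```

```text
7.7833 [0.4929 0.024  0.0801] [-1.571  0.     0.212] [ 0.7 -0.5  0.5]
```

View pics/L6.png

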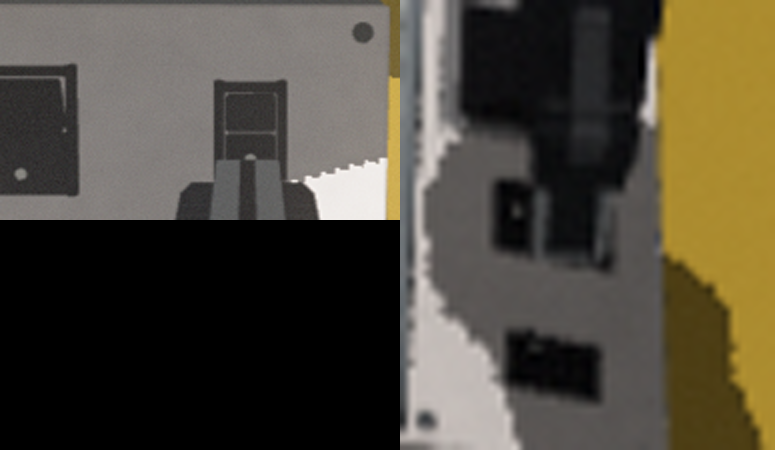

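The mains rocker now shows its near half raised and its far half flat. The tips (247 in the crop) are about 1 mm left of the pump bezel centre (251), so I'll correct that by +1 mm in y and descend.

Request:
{"op": "play_rows", "data": {"rows": [[[0, 0, 1, -10, 0], [0, 0, 0, -12, 0], [0, 0, 0, -8, 0], [0, 0, 0, -4, 0], [0, 0, 0, 0, 0]]]}}

```text
clock: 8.3
tool_pos: [0.492, 0.0251, 0.0448]
orientation: [-1.571, 0.002, 0.212]
wrist_force: [1.0, 0.2, 0.2]
gripper_width: 0.0001
```

Request:
{"op": "play_rows", "data": {"rows": [[[0, 0, 0, 0, 0], [0, 0, 0, -1, 0], [0, 0, 0, -1, 0], [0, 0, 0, 0, 0], [0, 0, 0, 0, 0]]]}}

```text
clock: 8.72
tool_pos: [0.493, 0.0256, 0.0444]
orientation: [-1.571, -0.001, 0.213]
wrist_force: [0.2, -0.6, 0.1]
gripper_width: -0.0005
```

Request:
{"op": "play_rows", "data": {"rows": [[[0, 0, 0, -1, 0], [0, 0, 0, 0, 0], [0, 0, 0, -1, 0], [0, 0, 0, 0, 0], [0, 0, 0, 0, 0]]]}}

```text
clock: 9.13
tool_pos: [0.4928, 0.0255, 0.042]
orientation: [-1.571, 0.0, 0.213]
wrist_force: [-1.1, 0.7, 0.5]
gripper_width: -0.0002
```

Request:
{"op": "play_rows", "data": {"rows": [[[0, 0, 0, -1, 0], [0, 0, 0, 0, 0], [0, 0, 0, 0, 0], [0, 0, 0, 0, 0], [0, 0, 0, 0, 0]]]}}

```text
clock: 9.55
tool_pos: [0.4928, 0.0256, 0.0411]
orientation: [-1.571, -0.0, 0.213]
wrist_force: [1.2, -0.4, -0.0]
gripper_width: -0.0003
```

Request:
{"op": "play_rows", "data": {"rows": [[[0, 0, 0, -1, 0], [0, 0, 0, 0, 0], [0, 0, 0, 0, 0], [0, 0, 0, 0, 0], [0, 0, 0, 0, 0]]]}}

```text
clock: 9.97
tool_pos: [0.4931, 0.0256, 0.0403]
orientation: [-1.571, -0.001, 0.213]
wrist_force: [-0.3, -0.6, 4.4]
gripper_width: 0.0001
```

Request:
{"op": "play_rows", "data": {"rows": [[[0, 0, 0, -1, 0], [0, 0, 0, 0, 0], [0, 0, 0, 0, 0], [0, 0, 0, 0, 0], [0, 0, 0, 0, 0]]]}}

```text
clock: 10.38
tool_pos: [0.4923, 0.0254, 0.0388]
orientation: [-1.571, 0.001, 0.213]
wrist_force: [-0.5, 0.0, -0.0]
gripper_width: -0.0
```

Contact at 4.4 N and then release, so the pump snapped over. Next is the start button.

Request:
{"op": "play_rows", "data": {"rows": [[[0, 0, 0, 15, 0], [0, 0, 0, 25, 0], [0, 7, -35, 10, 0], [0, 7, -35, 0, 0], [0, 8, -38, 0, 0]]]}}

```text
clock: 10.8
tool_pos: [0.5155, -0.0827, 0.0902]
orientation: [-1.571, -0.002, 0.215]
wrist_force: [0.3, 0.5, -0.3]
gripper_width: -0.0001
```

Request:
{"op": "play_rows", "data": {"rows": [[[0, 8, -38, 0, 0], [0, 8, -38, 0, 0], [0, 7, -39, 0, 0], [0, 0, 0, 0, 0], [0, 0, 0, 0, 0]]]}}

```text
clock: 11.22
tool_pos: [0.5372, -0.1995, 0.0882]
orientation: [-1.57, 0.001, 0.209]
wrist_force: [-0.2, 0.6, -0.7]
gripper_width: 0.0001
```

```bash
python3 - <<'E'
from loc import *
s=bot.read_state(); print(s['clock'],s['tool_pos'].round(4),s['wrist_force'].round(1))
p=bot.camera_params("wrist"); w=bot.snapshot("wrist")[:,:,::-1]; sd=bot.snapshot("side")[:,:,::-1]
cv2.imwrite("pics/w7.png",w); cv2.imwrite("pics/s7.png",sd)
json.dump({k:v.tolist() for k,v in p.items()},open("w7.json","w"))
print("button px",proj(p,[.5428,-.1972,.079]),"pump",proj(p,[.4946,.0253,.075]))
a=cv2.resize(w[160:270,255:395],None,fx=2.8,fy=2.8,interpolation=cv2.INTER_CUBIC)
b=cv2.resize(w[170:270,470:640],None,fx=2.3,fy=2.3,interpolation=cv2.INTER_CUBIC)
c=cv2.resize(sd[140:230,320:400],None,fx=4,fy=4,interpolation=cv2.INTER_CUBIC)
H=600; cv2.imwrite("pics/L7.png",np.hstack([np.vstack([a[:,:391],cv2.copyMakeBorder(b,0,308-b.shape[0]+(600-308-308),0,0,cv2.BORDER_CONSTANT) if 0 else cv2.copyMakeBorder(cv2.resize(b,(391,230)),0,0,0,391-391,cv2.BORDER_CONSTANT)]),cv2.copyMakeBorder(c,0,a.shape[0]+230-360,0,0,cv2.BORDER_CONSTANT)]))
E
```

```text
11.2167 [ 0.5372 -0.1995  0.0882] [-0.2  0.6 -0.7]
button px [323.77858753 231.55260855] pump [713.61836843 226.76198026]
```

View pics/L7.png

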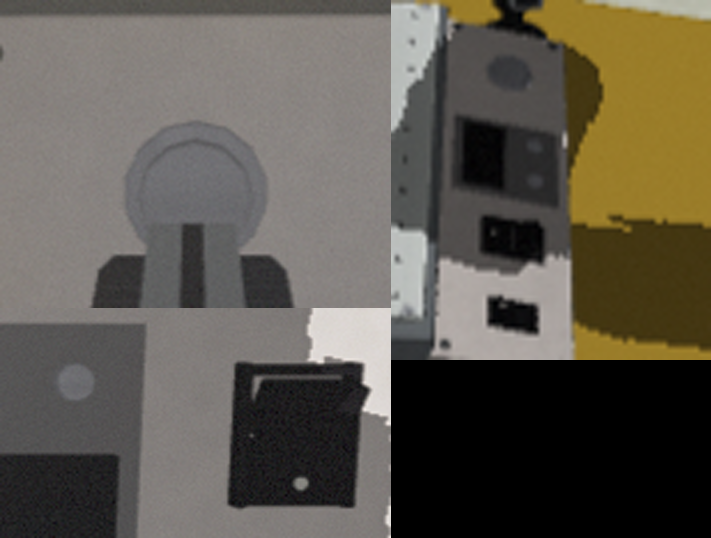

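That was the last viewable picture. It shows the mains rocker on, with its near lip standing up, and the tips centred on the button. I'll check the pump numerically from the side pictures, with the mains change as a reference.

```bash
python3 - <<'E'
from loc import *
a=cv2.imread("pics/side0.png").max(2).astype(int); d=cv2.imread("pics/s7.png").max(2).astype(int)
for n,r in(("mains",(193,207,341,361)),("pump",(212,224,341,360))):
    for k,i in(("before",a),("after",d)):
        print(n,k); print("\n".join(" ".join(f"{v:3d}" for v in row) for row in i[r[0]:r[1],r[2]:r[3]]))
E
```

```text
mains before
181 170 153 153  53  70 148 165 179 181 180 179 179 179 176 178 177 177 177 176
183 128  34  15  13  15  39 106 149 152 157 164 177 176 176 178 177 178 176 177
183  99  25  16  14  40  16  15  39  36  69 106 144 147 149 154 165 176 176 177
181  96  28  24  14  66  32  14  11  13  13  15  16  37  39  70 108 159 173 174
180  96  27  21  11  29  37  14  13   9  15  14  15  15  15  15  16 121 171 176
181  96  27  18  13  14  17  14  12  11  13  16  12  15  16  14  15 122 172 175
182  98  28  17  12  12  16  16  16  12  13  15  14  16  15  15  13 123 173 174
182  98  27  31  18  11  11  14  15  11  15  17  15  16  15  16  16 123 171 176
184  88  24  48  27  12  10  12  14  11  16  14  15  14  17  15  17 104 171 175
181  95  32  17  25  14  10  13  14  11  18  14  16  16  16  17  18  82 171 176
179 154 111 100  72  71  30  26  17  15  12  10  14  13  16  16  19 110 172 174
183 182 181 180 151 151 111 108 100  70  66  46  28  20  16  14  15  96 169 172
183 182 182 180 180 180 179 181 180 148 146 123 105  99  95  72  47 126 171 173
180 181 180 179 180 180 179 180 180 179 176 176
[... 2311 characters left out ...]
 168 168 166 168
172 174 176  52  16   9  42  46  38  37  99 101 138 143 143 155 165 167 168
173 175 174  62  14  14  63  67  21  14  14  14  18  36  39 105 163 169 170
174 174 174  56  14  10  14  14  10  12  14  14  15  16  14  58 163 169 169
172 175 174  65  15  12   9  13  12   9  15  17  16  14  12  71 164 172 171
173 171 173  59  17  10   8   8  12  10  14  16  15  14  13  40 165 171 172
173 170 173  47  12  16  11  12  12  11  13  18  14  13  12  57 163 171 171
173 173 174 106  96  70  67  22  17  14  12  12  11  13  10  72 165 171 173
175 174 174 174 175 146 142 102  95  94  67  67  46  19  16  38 163 172 172
175 175 174 174 176 173 172 173 172 171 146 143 121  97  94  94 165 169 171
```

The side pictures show the pump rocker unchanged, so it's still off. The force dropped near its mid-point but it hadn't passed over. I'll go back and press about 2 mm deeper.

Request:
{"op": "play_rows", "data": {"rows": [[[0, -8, 38, 0, 0], [0, -8, 38, 0, 0], [0, -7, 39, 0, 0], [0, -7, 35, 0, 0], [0, -7, 35, 0, 0]]]}}

```text
clock: 11.73
tool_pos: [0.4997, -0.0096, 0.0894]
orientation: [-1.571, -0.0, 0.215]
wrist_force: [1.1, 1.1, -0.1]
gripper_width: 0.0001
```

Request:
{"op": "play_rows", "data": {"rows": [[[0, -8, 38, 0, 0], [0, 0, 0, -20, 0], [0, 0, 0, -15, 0], [0, 0, 0, -10, 0], [0, 0, 0, 0, 0]]]}}

```text
clock: 12.15
tool_pos: [0.4907, 0.0268, 0.0425]
orientation: [-1.571, 0.003, 0.216]
wrist_force: [0.1, -0.4, -0.8]
gripper_width: 0.0
```

Request:
{"op": "play_rows", "data": {"rows": [[[0, 0, 0, -2, 0], [0, 0, 0, -1, 0], [0, 0, 0, 0, 0], [0, 0, 0, 0, 0], [0, 0, 0, 0, 0]]]}}

```text
clock: 12.57
tool_pos: [0.4932, 0.0256, 0.0416]
orientation: [-1.571, -0.001, 0.213]
wrist_force: [-0.8, -0.5, -0.5]
gripper_width: 0.0
```

Request:
{"op": "play_rows", "data": {"rows": [[[0, 0, 0, -1, 0], [0, 0, 0, -1, 0], [0, 0, 0, -1, 0], [0, 0, 0, 0, 0], [0, 0, 0, 0, 0]]]}}

```text
clock: 12.98
tool_pos: [0.4928, 0.0255, 0.038]
orientation: [-1.571, 0.0, 0.213]
wrist_force: [0.7, -0.1, 0.8]
gripper_width: -0.0
```

Request:
{"op": "play_rows", "data": {"rows": [[[0, 0, 0, -1, 0], [0, 0, 0, 0, 0], [0, 0, 0, 0, 0], [0, 0, 0, 0, 0], [0, 0, 0, 0, 0]]]}}

```text
clock: 13.4
tool_pos: [0.4927, 0.0255, 0.0374]
orientation: [-1.571, 0.0, 0.213]
wrist_force: [-1.1, 0.4, 6.6]
gripper_width: -0.0001
```

Request:
{"op": "play_rows", "data": {"rows": [[[0, 0, 0, 15, 0], [0, 0, 0, 25, 0], [0, 7, -35, 10, 0], [0, 7, -35, 0, 0], [0, 8, -38, 0, 0]]]}}

```text
clock: 13.82
tool_pos: [0.5154, -0.0827, 0.0881]
orientation: [-1.571, -0.002, 0.215]
wrist_force: [0.4, 0.5, -1.2]
gripper_width: 0.0002
```

Request:
{"op": "play_rows", "data": {"rows": [[[0, 8, -38, 0, 0], [0, 8, -38, 0, 0], [0, 7, -39, 0, 0], [0, 0, 0, 0, 0], [0, 0, 0, 0, 0]]]}}

```text
clock: 14.23
tool_pos: [0.5371, -0.1995, 0.0861]
orientation: [-1.57, 0.002, 0.209]
wrist_force: [-0.5, -0.2, -0.2]
gripper_width: 0.0002
```

```bash
python3 - <<'E'
from loc import *
im=bot.snapshot("side")[:,:,::-1]; cv2.imwrite("pics/s8.png",im); d=im.max(2).astype(int)
s=bot.read_state(); print(s['clock'],s['tool_pos'].round(4),s['wrist_force'].round(1))
print("\n".join(" ".join(f"{v:3d}" for v in row) for row in d[212:224,341:360]))
b=cv2.imread("pics/s7.png").max(2).astype(int)
print("change in mains", abs(d-b)[193:207,341:361].max(), "keys area",abs(d-b)[165:193,335:362].max())
E
```

```text
14.2833 [ 0.537  -0.1982  0.0863] [ 0.2  0.6 -0.1]
174 172 173 173 174 173 172 171 174 172 173 171 172 172 170 171 169 168 167
175 174 174 155 153 161 159 169 172 171 172 172 171 170 171 169 168 169 167
174 174 173  86  69 103 101 134 143 143 158 159 156 161 169 170 169 167 168
173 174 174  54  14  10  17  15  36  34 100 102 102 105 139 156 165 167 168
173 175 173  61  17  46  50  18  17  15  18  16  16  15  37 104 164 168 168
173 174 175  56  16  72  74  23  14  24  14  14  13  12  16  58 164 170 169
175 174 174  65  18  14  16  13  16  24  15  15  12  18  14  71 165 171 170
173 172 174  59  16  13  16  13  14  22  15  11  12  13  13  41 165 169 172
174 172 173  47  15   9  13  10  11  19  14   9   7   5  12  54 164 171 173
175 173 174 106  96  72  69  22  18  15  12  14  10  11  13  70 164 170 172
175 175 174 173 175 145 145  99  97  92  69  67  46  18  15  38 164 171 172
175 174 174 174 175 174 173 171 171 171 146 144 121  98  94  94 164 170 171
change in mains 54 keys area 7
```

The pump is now on: the dot moved and the seam shows, the same pattern as the mains. Next, the start button.

Request:
{"op": "play_rows", "data": {"rows": [[[0, 0, 0, -15, 0], [0, 0, 0, -15, 0], [0, 0, 0, -7, 0], [0, 0, 0, -3, 0], [0, 0, 0, 0, 0]]]}}

```text
clock: 14.7
tool_pos: [0.5374, -0.1965, 0.0466]
orientation: [-1.57, 0.001, 0.214]
wrist_force: [0.7, -0.4, 0.3]
gripper_width: 0.0001
```

Request:
{"op": "play_rows", "data": {"rows": [[[0, 0, 0, -2, 0], [0, 0, 0, -1, 0], [0, 0, 0, -1, 0], [0, 0, 0, 0, 0], [0, 0, 0, 0, 0]]]}}

```text
clock: 15.12
tool_pos: [0.5379, -0.1975, 0.0434]
orientation: [-1.571, -0.0, 0.213]
wrist_force: [-0.5, -0.1, 0.3]
gripper_width: -0.0
```

Request:
{"op": "play_rows", "data": {"rows": [[[0, 0, 0, -1, 0], [0, 0, 0, -1, 0], [0, 0, 0, 0, 0], [0, 0, 0, 0, 0], [0, 0, 0, 0, 0]]]}}

```text
clock: 15.53
tool_pos: [0.5378, -0.1975, 0.0411]
orientation: [-1.571, -0.0, 0.213]
wrist_force: [0.2, 0.0, -0.4]
gripper_width: -0.0002
```

Request:
{"op": "play_rows", "data": {"rows": [[[0, 0, 0, -1, 0], [0, 0, 0, -1, 0], [0, 0, 0, 0, 0], [0, 0, 0, 0, 0], [0, 0, 0, 0, 0]]]}}

```text
clock: 15.95
tool_pos: [0.5382, -0.1974, 0.0394]
orientation: [-1.571, -0.001, 0.213]
wrist_force: [-0.0, 1.1, 3.5]
gripper_width: -0.0001
```

Request:
{"op": "play_rows", "data": {"rows": [[[0, 0, 0, -1, 0], [0, 0, 0, -1, 0], [0, 0, 0, 0, 0], [0, 0, 0, 0, 0], [0, 0, 0, 0, 0]]]}}

```text
clock: 16.37
tool_pos: [0.5385, -0.1974, 0.0375]
orientation: [-1.571, -0.001, 0.213]
wrist_force: [0.1, 1.1, 5.6]
gripper_width: -0.0
```

Request:
{"op": "play_rows", "data": {"rows": [[[0, 0, 0, -1, 0], [0, 0, 0, -1, 0], [0, 0, 0, 0, 0], [0, 0, 0, 0, 0], [0, 0, 0, 0, 0]]]}}

```text
clock: 16.78
tool_pos: [0.5388, -0.1975, 0.0365]
orientation: [-1.572, -0.002, 0.214]
wrist_force: [-2.7, 3.4, 14.5]
gripper_width: 0.0002
```

14.5 N, well over the 6 N needed, and the force rises steeply at the bottom of the travel, so the button is fully in. Now I'll release it and withdraw.

Request:
{"op": "play_rows", "data": {"rows": [[[0, 0, 0, 5, 0], [0, 0, 0, 15, 0], [0, 0, 0, 30, 0], [0, 0, 0, 35, 0], [0, 0, 0, 35, 0]]]}}

```text
clock: 17.2
tool_pos: [0.5364, -0.1974, 0.1553]
orientation: [-1.57, 0.003, 0.213]
wrist_force: [0.2, 0.2, 0.1]
gripper_width: 0.0001
```

Request:
{"op": "play_rows", "data": {"rows": [[[0, -20, -30, 10, 0], [0, -20, -30, 0, 0], [0, -20, -30, 0, 0], [0, -20, -30, 0, 0], [0, 0, 0, 0, 0]]]}}

```text
clock: 17.62
tool_pos: [0.454, -0.3205, 0.1645]
orientation: [-1.57, 0.002, 0.209]
wrist_force: [0.2, 0.4, -0.2]
gripper_width: -0.0001
```

Request:
{"op": "play_rows", "data": {"rows": [[[0, -10, -38, 0, 0], [0, -10, -38, 0, 0], [0, -10, -38, 0, 0], [0, 0, 0, 0, 0], [0, 0, 0, 0, 0]]]}}

```text
clock: 18.03
tool_pos: [0.4262, -0.4328, 0.1636]
orientation: [-1.569, 0.002, 0.209]
wrist_force: [-1.1, 0.3, 0.1]
gripper_width: 0.0004
```

```bash
python3 - <<'E'
from loc import *
im=bot.snapshot("side")[:,:,::-1]; cv2.imwrite("pics/s9.png",im); d=im.max(2).astype(int)
t=bot.snapshot("top")[:,:,::-1]; cv2.imwrite("pics/t9.png",t)
s=bot.read_state(); print(s['clock'],s['tool_pos'].round(4),s['wrist_force'].round(1))
for r in((193,207,341,361),(212,224,341,360)): print("\n".join(" ".join(f"{v:3d}" for v in row) for row in d[r[0]:r[1],r[2]:r[3]]),"\n")
a=cv2.imread("pics/side0.png"); 
df=cv2.absdiff(a,im).max(2)>40
n,l,st,c=cv2.connectedComponentsWithStats(df.astype(np.uint8))
print("side changes",[st[i].tolist() for i in range(1,n) if st[i][4]>8])
df=cv2.absdiff(cv2.imread("pics/top0.png"),t).max(2)>40
n,l,st,c=cv2.connectedComponentsWithStats(df.astype(np.uint8))
print("top changes",[st[i].tolist() for i in range(1,n) if st[i][4]>8])
E
```

```text
18.1333 [ 0.4272 -0.431   0.1642] [0.6 0.6 0.2]
173 163 147 148 147 153 160 171 171 172 173 171 171 170 169 169 168 169 170 167
173 122  32  35  40  66 103 139 144 144 150 158 149 147 147 148 168 170 168 169
176  93  27  15  17  16  15  14  33  37  67 103  70  68  70  71 153 168 167 170
173  92  28  16  26  16  14  15  15  15  14  13  15  14  14  13 100 151 166 167
171  92  24  18  74  33  14  14  15  29  16  15  13  13  13  13  14 116 163 165
172  91  25  20  94  45  15  15  13  35  18  15   9  13  16  12  15 116 165 166
174  91  27  17  12  14  12  15  14  24  15  13  16  15  15   9  13 115 164 169
175  93  23  18  14  15  17  13  14  32  17  14  16  15  15  12  15 117 164 168
174  84  23  16  16  15  12  14  13  36  16  15  14  12  10  11  14 101 166 166
173  90  32  14  12  12   6  12  14  20  16  13  11  11   6  15  17  78 163 166
172 147 106  95  67  68  28  24  13  12  13  12   9  12  16  23  16 103 163 167
174 173 172 171 144 142 104 102  95  67  63  45  24  18  23  21  15  93 162 164
174 175 174 171 172 171 172 174 171 142 138 117  99  93  91  68  44 119 163 164
173 173 171 
[... 759 characters left out ...]
69 169 102  94  66  65  21  16  14  10  12  12   9  12  69 163 167 167
171 171 168 169 169 141 141  97  93  91  65  65  44  19  14  36 159 167 167
171 170 171 170 171 170 169 167 168 168 143 140 119  95  90  93 159 167 167 

side changes [[404, 0, 40, 79, 1748], [468, 0, 35, 49, 1104], [353, 0, 199, 249, 14599], [619, 0, 21, 162, 2329], [604, 51, 18, 19, 154], [599, 127, 17, 18, 129], [435, 191, 31, 26, 324], [443, 219, 72, 86, 721], [555, 218, 5, 5, 9], [586, 241, 54, 26, 249], [563, 299, 16, 7, 52], [533, 308, 47, 27, 634]]
top changes [[441, 232, 163, 168, 11665], [608, 266, 32, 43, 780], [623, 313, 17, 20, 206], [500, 315, 140, 85, 5867], [393, 363, 46, 37, 807], [345, 380, 45, 20, 529]]
```

```bash
python3 -c "
from workcell import bot
print(bot.hand_in())"
```

```text
the job is handed in; nothing more can be done
None
```

The separator is started and the job is handed in at about 18 s of the 38 s allowed. I pressed the mains rocker, then the pump rocker, then the start button, all with the shut fingertips. The arm then withdrew clear of everything.

- **Mains rocker:** it tipped at about 4 N. Pictures taken then and at the end show its far half down and its near half raised.
- **Pump rocker:** the first press didn't take. The force fell away as if it had snapped, but the side picture showed it still off. I pressed again about 1.5 mm deeper, and the pictures confirmed it was on before I touched the start button. It was still on at the end.
- **Start button:** I pressed it to 14.5 N, with the force rising steeply at the end of its travel; it needs 6 N to go fully in. Then I released it. I judged this from force and travel only and didn't check in a picture that it came back out.
- **Surroundings:** comparing the first and last pictures, I found no change at the screen, the jar or the bottle. The arm or its shadow covers part of the area by the suction cup in the last top view, so I couldn't check the cup as closely. The fingers never came down near it or the temperature keys.
- **Disagreement:** the visible fingertips sat about 33 mm above the reported tool point. I therefore set press depth by force and pictures, not by the reported height.

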